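# Tighten the last foot bolt of the citrus press with the reversing ratchet

### The job

The citrus press is being bolted to the kitchen counter and its last foot bolt is still loose; a ratchet stands on it, still set to loosen. Gently push the red selector lever over to the tighten side, then work the handle to and fro until the bolt pulls up firm - about 10 N of pull at the grip - and stop there, without over-tightening it. Leave the ratchet standing on the bolt, let go, and leave the mug, bottle and bowl where they are.

Things in the scene. Friction and masses are not known exactly. Their poses are not given: they have to be found in the camera images.
- press: Green cast hand-lever citrus press, 0.55 m tall, fixed: foot plate 170 x 180 mm, 12 mm thick, with four bolt lugs; column set back. Origin: centre of the foot plate's underside, on the counter. The loose bolt is in the lug at +80 mm x, -115 mm y of this frame; the ratchet's handle points away from the press, roughly to its -y.
- bolt_axis (a point): Point on the upright axis of the loose M10 bolt, 53 mm above the counter, just under the ratchet's head, near the top of the socket (25 to 30 mm across, blue band). Turned clockwise seen from above (grip pulled towards the robot) the bolt tightens and sinks 1.5 mm a turn. It needs 0.9 to 1.5 rad until it stands on its washer: readings are too coarse to show this, it must be felt.
- bolt: The loose bolt itself, under the socket. Origin on its axis, 15 mm above the counter, where its head meets the washer; this frame sinks with the bolt but does not turn with it. Over it stands the socket, 37 mm tall.
- grip (a point): Middle of the ratchet's black grip, 160 mm from the bolt's axis, 65 mm above the counter; x axis outward along the handle, z up. The grip is a level bar 24 mm wide and 22 mm high, from 99 to 217 mm from the axis; inward of it a neck 15 mm round at the same height. It only turns about the bolt's axis and cannot be lifted off.
- ratchet (a joint): Handle angle about the bolt, rad, 0 along the press's -y, growing clockwise seen from above (tightening); -1.6 to 1.6. Turning the bolt takes 0.7 N m about its axis (4.5 N at the grip's middle); once it stands, 6 N m more per rad (0.25 N per mm): 1.1 N m (7 N) is firm, 2.4 N m (15 N) too much. A tight grasp may bear part of it as twist at the wrist. Clicking back takes 0.4 N m over 16 teeth; after it up to 25 degrees are idle.
- selector_tip (a point): Centre of the upright red thumb tab (15 mm along the lever, 9 mm across, 16 mm tall) at the outer end of the selector lever, 87 mm above the counter. Under it is the handle's neck (top 73 mm above the counter); the ratchet's head beside it has its top at 79 mm. x axis outward along the lever, z up.
- selector: The red selector lever on top of the ratchet's head. Origin on its pivot, on the handle's centre line 26 mm from the bolt's axis, 54.5 mm above the counter; the tab's centre is 26.5 mm from the pivot. It snaps over the middle: 3 to 6 N sideways on the tab flips it. Pushed on past its stop it drags the handle, then the bolt, with about 13 N; more than 20 N would break it.
- pawl (a joint): Angle of the selector lever against the handle, rad, counter-clockwise seen from above: +0.5 at its stop on the loosen side (it starts on that side, at 0.2 to 0.5), -0.5 at its stop on the tighten side (tab nearer the robot); its size dips to about 0.2 while it clicks over a tooth. The handle drives the bolt only towards the side to which the tab leans.
- mug_center (a point): White mug, 82 mm across, 95 mm tall, standing loose; point half-way up its axis. Bystander.
- bottle_center (a point): Amber sauce bottle with red cap, 60 mm across, 190 mm tall, standing loose; point half-way up. Bystander.
- bowl_center (a point): Blue bowl, 120 mm across, 50 mm tall, standing loose; point half-way up. Bystander.

How it is judged:
By the outcome, as a careful person would: the job done as asked, in the order asked, and still so for the second after the job is handed in, with the robot touching nothing.
It also fails if it takes over 72 s, if anything falls off the work surface, if the arm or the gripper's body presses on something with over 40 N, if the wrist force passes 120 N, or if a joint passes its speed limit or range.

### The arm

A 6-joint arm with a two-finger parallel gripper is mounted at the origin on the work surface. World frame = base frame: x ahead of the robot, y to its left, z up, the work surface at z = 0. Lengths are in m, angles in rad, forces in N, time in s.
With the tool pointing down it reaches from about 0.325 to 0.925 m from the base axis. Payload 3.1 kg.
Tool frame: the origin (TCP) lies between the finger pads; the fingertips stand 8 mm ahead of it and the grasp point (between the pads) lies 11 mm behind it (manip.nose_length is the distance from the TCP to the fingertips, in m); z points along the fingers, y is the line along which they close (so a half turn about z gives the same grasp; the last joint's range is limited). The gripper opens to 85 mm and grips with 20 to 120 N. Pads are 22 mm wide; open, the fingers measure 114 mm over their backs; the gripper's body (76 mm by 85 mm) begins 54 mm behind the grasp point. The pads swing forward as they close: fully open they stand 13 mm farther back than shut.
Start: joints at [-1.381, 0.217, 1.613, -0, 1.311, -0.112], TCP at [0.186, -0.597, 0.239] pointing down, gripper open.
Joint ranges: [-2.75, 2.75], [-0.78, 2.1], [0.31, 2.55], [-1.13, 4.27], [0.13, 2.63], [-2.58, 2.58]. Speed limits (rad/s): [2.79, 2.79, 3.14, 3.14, 3.14, 3.14].

### API

Orientations are given as a unit quaternion [w, x, y, z].
In Python, from bench import manip gives the robot as it stands.
- The arm moves only by the shell command python3 -m inch 'ROWS'. ROWS is JSON, a list of rows, each an object with "claw": the closure in counts, from 0 (fully open) to 255 (shut); "offset": the shift along the tool's x, y, z in m, a list of three; "twist": the turn, a rotation vector about the tool's x, y, z in rad, a list of three. A call has exactly 8 rows; each row is the pose to reach, as a shift and turn from the pose commanded when the call began, along the tool's axes at that moment; what a row does not reach only later rows make up. A row lasts 1/10 s, in which the tool goes at most 50 mm and 8.59 degrees, less where a joint would pass 70% of its speed; a pose out of reach is approached as far as the arm can. A call with a gripper value outside its range is refused whole. The fingers move at their own pace and stop on an object; the grip force is fixed at half the most. Time passes only in rows, so rows that repeat a pose let the fingers close, or fill a call up. It gives the time, the measured TCP pose, the force, the opening and the grip force at its end, in the units of the state.
- manip.read_state(): the state, without advancing time (a new reading comes with each control period).
- manip.get_image(name): name is "side" or "top" or "wrist"; returns the picture (400x640x3 uint8, red, green, blue); there is no depth.
- manip.get_calibration(name): a dict with "mtx" (3x3 intrinsics, pixels), "cam_to_world" (4x4, takes a point from camera to world coordinates); the wrist camera has in their place "hand_eye" (4x4, takes a point from camera to tool coordinates, whose origin is the TCP and whose axes are the flange's). Camera axes: x right, y down, z forward; pixel columns grow to the right and rows downward; lengths in m; the calibration is good to about 2 mm. A picture is of the moment at which its call begins: read the wrist's pose just before it. get_calibration takes no time and is no camera call.
- manip.job_done(): hands the job in; it is judged then, once.
The state is a dict: "time": time; "q": joint angles; "joint_velocities": joint speeds; "joint_torque": joint torques, N m; "eef_pos": TCP position; "eef_rot": TCP orientation; "ft_force": force on the tool from outside, world axes, zero at the start; "ft_torque": the same for the moment, N m; "finger_gap": finger opening in m; "gripper_force": force on a finger pad.
Only numpy, scipy, OpenCV 4.12 (cv2) and the standard library are available. Lean on these libraries where they do the work, as an engineer would, in place of code of your own. Each camera call takes 0.05 s, during which the arm holds its last target. There are 200 camera calls.

## Working session

There is one attempt and no reset: what is moved stays moved. The work goes in short steps, Python scripts to look and compute and a shell command to move; the robot and the scene stay as the last step left them, time stands still between calls to the robot, and variables do not carry over. Pictures are saved under pics/ and viewed, at most 10 in all, crops included, and the job is handed in when it is done.

```bash
ls; mkdir -p pics; python3 - <<'E'
from bench import manip
import cv2,json,numpy as np
s=manip.read_state()
print({k:np.round(v,3).tolist() for k,v in s.items()})
ims=[manip.get_image(n) for n in("side","top","wrist")]
for n,i in zip(("side","top","wrist"),ims):
    cv2.imwrite(f"pics/{n}0.png",i[:,:,::-1])
    c=manip.get_calibration(n);print(n,{k:np.round(v,3).tolist() for k,v in c.items()})
cv2.imwrite("pics/all0.png",cv2.resize(np.vstack(ims[:2]),(800,1000))[:, :, ::-1]) if 0 else None
E
```

```text
pics
{'time': 0.0, 'q': [-1.381, 0.218, 1.615, -0.0, 1.311, -0.112], 'joint_velocities': [-0.0, -0.001, -0.001, -0.001, -0.001, -0.0], 'joint_torque': [-0.0, -39.685, -30.385, -0.0, 0.01, 0.0], 'eef_pos': [0.186, -0.596, 0.238], 'eef_rot': [-0.001, 0.989, 0.15, -0.0], 'ft_force': [-0.506, -0.253, 0.414], 'ft_torque': [-0.025, -0.059, 0.071], 'gripper_force': 0.0, 'finger_gap': 0.085}
side {'mtx': [[517.768, 0.0, 319.022], [0.0, 517.768, 202.336], [0.0, 0.0, 1.0]], 'cam_to_world': [[-0.994, -0.056, 0.092, 0.442], [-0.107, 0.597, -0.795, 0.918], [-0.01, -0.8, -0.599, 0.815], [0.0, 0.0, 0.0, 1.0]]}
top {'mtx': [[520.79, 0.0, 317.385], [0.0, 520.79, 200.845], [0.0, 0.0, 1.0]], 'cam_to_world': [[0.028, -0.996, 0.086, 0.455], [-1.0, -0.027, 0.012, -0.029], [-0.01, -0.087, -0.996, 1.159], [0.0, 0.0, 0.0, 1.0]]}
wrist {'mtx': [[351.626, 0.0, 323.672], [0.0, 351.626, 200.441], [0.0, 0.0, 1.0]], 'hand_eye': [[-0.0, -0.958, -0.286, 0.074], [1.0, -0.0, 0.001, -0.001], [-0.001, -0.286, 0.958, -0.134], [0.0, 0.0, 0.0, 1.0]]}
```

View pics/top0.png

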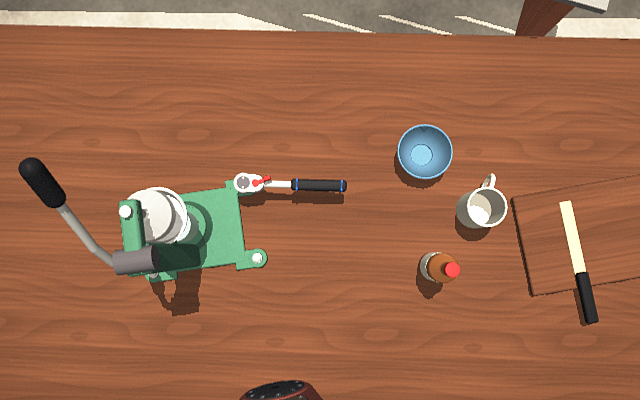

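View pics/side0.png

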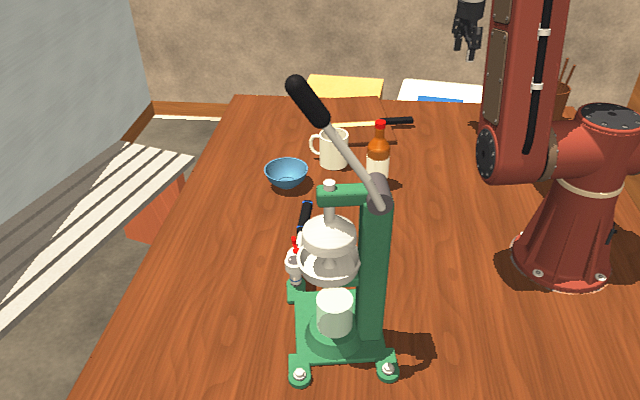

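```bash
cat >h.py <<'E'
import numpy as np,cv2
from bench import manip
from scipy.spatial.transform import Rotation as R
def T():
    s=manip.read_state();q=s["eef_rot"];M=np.eye(4);M[:3,:3]=R.from_quat([q[1],q[2],q[3],q[0]]).as_matrix();M[:3,3]=s["eef_pos"];return M
def ray(n,uv,Tw=None):
    c=manip.get_calibration(n);M=np.array(c["cam_to_world"]) if n!="wrist" else Tw@np.array(c["hand_eye"])
    d=np.linalg.inv(np.array(c["mtx"]))@[uv[0],uv[1],1];return M[:3,3],M[:3,:3]@d
def plane(n,uv,z,Tw=None):
    o,d=ray(n,uv,Tw);return o+d*(z-o[2])/d[2]
def tri(a,b):
    (o,d),(p,e)=a,b;k=np.linalg.lstsq(np.c_[d,-e],p-o,rcond=None)[0]
    return (o+d*k[0]+p+e*k[1])/2,np.linalg.norm(o+d*k[0]-p-e*k[1])
def blobs(im,lo,hi,box=None,amin=15):
    m=cv2.inRange(cv2.cvtColor(im,cv2.COLOR_RGB2HSV),np.array(lo),np.array(hi))
    if box:k=np.zeros_like(m);x0,y0,x1,y1=box;k[y0:y1,x0:x1]=1;m=m*k
    n,l,st,c=cv2.connectedComponentsWithStats(m)
    return [(c[i].round(1).tolist(),st[i].tolist()) for i in range(1,n) if st[i][4]>=amin],m
E
python3 - <<'E'
from h import *
np.set_printoptions(precision=3,suppress=True)
t=cv2.imread("pics/top0.png")[:,:,::-1].copy();s=cv2.imread("pics/side0.png")[:,:,::-1].copy()
rt=blobs(t,(0,190,120),(5,255,255),(235,160,290,200),5)[0];rs=blobs(s,(0,190,120),(5,255,255),(280,220,310,270),5)[0]
print("red",rt,rs)
if rt and rs:print(tri(ray("top",rt[0][0]),ray("side",rs[0][0])))
bt=blobs(t,(0,0,0),(180,120,60),(285,172,355,195))[0];print("blk",bt)
blu=blobs(t,(105,100,60),(125,255,255),(285,172,355,195),3)[0];print("blue",blu)
for n,uv,z in [("tab",(266,181),.087),("bolt",(245,183),.079),("grip in",(294,185),.065),("grip out",(346,186),.065),("bottlecap",(452,269),.19),("mug",(481,208),.095),("bowl",(425,152),.05),("lug3",(257,258),.02)]:
    print(n,plane("top",uv,z))
c=np.vstack([cv2.resize(t[150:220,220:360],(800,400),interpolation=2)]);cv2.imwrite("pics/c0.png",c[:,:,::-1])
E
```

```text
red [([266.0, 178.9], [263, 177, 8, 5, 13])] [([294.1, 244.0], [291, 236, 8, 18, 70])]
(array([0.592, 0.093, 0.078]), np.float64(5.6475602834755005e-05))
blk [([292.5, 184.4], [291, 179, 4, 11, 19]), ([311.5, 180.0], [298, 179, 29, 2, 30]), ([344.6, 185.8], [343, 181, 4, 10, 20]), ([319.7, 188.9], [299, 187, 42, 5, 116])]
blue [([296.1, 184.2], [295, 179, 3, 11, 20]), ([341.1, 186.1], [340, 180, 3, 12, 21])]
tab [0.587 0.092 0.087]
bolt [0.582 0.137 0.079]
grip in [0.582 0.035 0.065]
grip out [ 0.583 -0.075  0.065]
bottlecap [ 0.42  -0.268  0.19 ]
mug [ 0.542 -0.35   0.095]
bowl [ 0.663 -0.244  0.05 ]
lug3 [0.426 0.113 0.02 ]
```

View pics/c0.png

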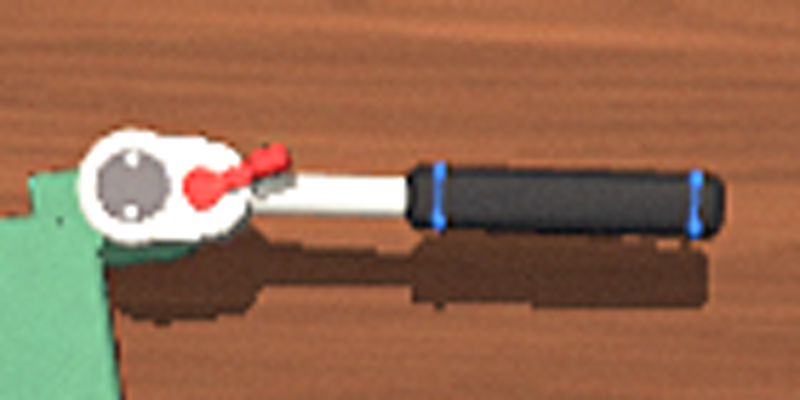

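The top view shows the head at about (243,182), the red tab at (267,178) on the far side, and the grip from (291,184) to (347,186). The bottle, mug and bowl are well clear to the right. I'll fly over them and turn so the camera stays off the press.

```bash
python3 -m inch '[{"claw":255,"offset":[0,0,-0.05],"twist":[0,0,0.1]},{"claw":255,"offset":[0.03,-0.025,-0.08],"twist":[0,0,0.2]},{"claw":255,"offset":[0.068,-0.057,-0.08],"twist":[0,0,0.302]},{"claw":255,"offset":[0.106,-0.088,-0.08],"twist":[0,0,0.302]},{"claw":255,"offset":[0.144,-0.12,-0.08],"twist":[0,0,0.302]},{"claw":255,"offset":[0.182,-0.152,-0.08],"twist":[0,0,0.302]},{"claw":255,"offset":[0.22,-0.184,-0.08],"twist":[0,0,0.302]},{"claw":255,"offset":[0.258,-0.215,-0.08],"twist":[0,0,0.302]}]'; python3 -c "
from h import *
print(T().round(3))"
```

```text
time: 0.95
eef_pos: [0.3688, -0.3128, 0.3191]
eef_rot: [-0.0, 1.0, -0.0, 0.0]
ft_force: [1.0, -0.9, -0.3]
finger_gap: 0.0002
gripper_force: 0.0
[[ 1.    -0.001  0.     0.369]
 [-0.001 -1.     0.    -0.313]
 [ 0.    -0.    -1.     0.319]
 [ 0.     0.     0.     1.   ]]
```

```bash
Z='"twist":[0,0,0]'; python3 -m inch '[{"claw":255,"offset":[0.026,-0.04,0],"twist":[0,0,0]},{"claw":255,"offset":[0.052,-0.08,0],"twist":[0,0,0]},{"claw":255,"offset":[0.078,-0.12,0],"twist":[0,0,0]},{"claw":255,"offset":[0.104,-0.16,0.01],"twist":[0,0,0]},{"claw":255,"offset":[0.13,-0.2,0.02],"twist":[0,0,0]},{"claw":255,"offset":[0.156,-0.24,0.03],"twist":[0,0,0]},{"claw":255,"offset":[0.182,-0.28,0.04],"twist":[0,0,0]},{"claw":255,"offset":[0.208,-0.32,0.05],"twist":[0,0,0]}]' && python3 -m inch '[{"claw":255,"offset":[0.026,-0.04,0.02],"twist":[0,0,0]},{"claw":255,"offset":[0.052,-0.078,0.04],"twist":[0,0,0]},{"claw":255,"offset":[0.052,-0.078,0.07],"twist":[0,0,0]},{"claw":255,"offset":[0.052,-0.078,0.07],"twist":[0,0,0]},{"claw":255,"offset":[0.052,-0.078,0.07],"twist":[0,0,0]},{"claw":255,"offset":[0.052,-0.078,0.07],"twist":[0,0,0]},{"claw":255,"offset":[0.052,-0.078,0.07],"twist":[0,0,0]},{"claw":255,"offset":[0.052,-0.078,0.07],"twist":[0,0,0]}]'; python3 - <<'E'
from h import *
M=T();im=manip.get_image("wrist");cv2.imwrite("pics/w1.png",im[:,:,::-1]);np.save("w1.npy",M)
b=blobs(im,(0,190,100),(5,255,255))[0];print(b)
for p,_ in b:print(plane("wrist",p,.087,M))
E
```

```text
time: 1.75
eef_pos: [0.5768, 0.0071, 0.2686]
eef_rot: [0.0, 1.0, 0.0, -0.0]
ft_force: [1.0, -1.3, -0.3]
finger_gap: -0.0
gripper_force: 0.0
time: 2.55
eef_pos: [0.6291, 0.0824, 0.2014]
eef_rot: [-0.0, 1.0, -0.001, 0.002]
ft_force: [-0.2, -0.6, 0.3]
finger_gap: 0.0
gripper_force: 0.0
[([287.4, 250.4], [272, 239, 32, 23, 197]), ([312.3, 245.3], [304, 241, 18, 13, 90])]
[0.58921638 0.1112167  0.087     ]
[0.59343829 0.09199019 0.087     ]
```

View pics/w1.png

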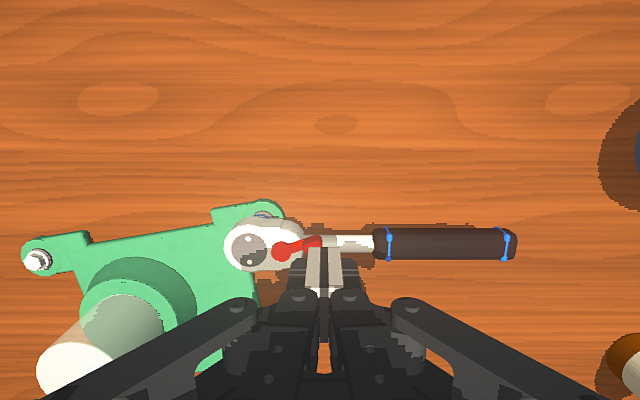

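The wrist view (up is +x) shows the head at (250,248), the pivot at (284,250), and the tab at (312,243) leaning to the far side. The grip runs from (373,243) to (517,244).

```bash
python3 - <<'E'
from h import *
np.set_printoptions(precision=4,suppress=True)
M=np.load("w1.npy");w=cv2.imread("pics/w1.png")[:,:,::-1].copy()
b,_=blobs(w,(105,120,80),(125,255,255),(360,220,530,270),8);print(b)
# blue band centres
for wp,tp in [((389,243.5),(296.6,184.6)),((508,244),(341.7,186.3)),((312.3,243),(267,178.2)),((250,248),(243.1,182.5))]:
    print(tri(ray("wrist",wp,M),ray("top",tp)), "at .065:",plane("wrist",wp,.065,M))
s=cv2.imread("pics/side0.png")[:,:,::-1].copy()
print(tri(ray("wrist",(312.3,243),M),ray("side",(294.1,243))))
E
```

```text
[([387.1, 232.7], [383, 227, 9, 14, 31]), ([503.2, 233.8], [494, 227, 16, 16, 43]), ([390.3, 244.6], [389, 236, 4, 19, 20]), ([506.7, 248.9], [505, 238, 5, 23, 26]), ([502.2, 258.1], [500, 253, 5, 9, 17]), ([387.7, 258.1], [385, 256, 6, 5, 24])]
(array([0.584 , 0.029 , 0.0628]), np.float64(0.0014201989987175972)) at .065: [0.5853 0.0288 0.065 ]
(array([ 0.5839, -0.0675,  0.0669]), np.float64(0.004864077743020068)) at .065: [ 0.5847 -0.0704  0.065 ]
(array([0.5932, 0.0915, 0.0817]), np.float64(0.0013530442161228784)) at .065: [0.5859 0.0927 0.065 ]
(array([0.5842, 0.1427, 0.0714]), np.float64(0.0014789749346329074)) at .065: [0.5814 0.1449 0.065 ]
(array([0.5923, 0.0923, 0.0798]), np.float64(0.00014690364170730463))
```

```bash
python3 -c "from bench import manip;print(manip.nose_length)"; python3 -m inch '[{"claw":255,"offset":[0,0,0.04],"twist":[0,0,0]},{"claw":255,"offset":[0,0,0.08],"twist":[0,0,0]},{"claw":255,"offset":[0,0,0.1],"twist":[0,0,0]},{"claw":255,"offset":[0,0,0.109],"twist":[0,0,0]},{"claw":255,"offset":[-0.005,0,0.109],"twist":[0,0,0]},{"claw":255,"offset":[-0.01,0,0.109],"twist":[0,0,0]},{"claw":255,"offset":[-0.015,0,0.109],"twist":[0,0,0]},{"claw":255,"offset":[-0.015,0,0.109],"twist":[0,0,0]}]'
```

```text
0.008
time: 3.4
eef_pos: [0.6136, 0.0833, 0.0921]
eef_rot: [-0.0, 1.0, -0.0, 0.001]
ft_force: [-0.4, -0.4, -1.0]
finger_gap: -0.0002
gripper_force: 0.0
```

Front is now about 0.6026. I'll push slowly.

```bash
python3 -m inch '[{"claw":255,"offset":[-0.002,0,0],"twist":[0,0,0]},{"claw":255,"offset":[-0.004,0,0],"twist":[0,0,0]},{"claw":255,"offset":[-0.006,0,0],"twist":[0,0,0]},{"claw":255,"offset":[-0.008,0,0],"twist":[0,0,0]},{"claw":255,"offset":[-0.01,0,0],"twist":[0,0,0]},{"claw":255,"offset":[-0.012,0,0],"twist":[0,0,0]},{"claw":255,"offset":[-0.012,0,0],"twist":[0,0,0]},{"claw":255,"offset":[-0.012,0,0],"twist":[0,0,0]}]'; python3 - <<'E'
from h import *
M=T();im=manip.get_image("wrist");t=manip.get_image("top");cv2.imwrite("pics/w2.png",im[:,:,::-1]);cv2.imwrite("pics/t2.png",t[:,:,::-1])
for p,s in blobs(im,(0,190,100),(5,255,255))[0]:print(p,s,plane("wrist",p,.087,M))
print(blobs(t,(0,190,120),(5,255,255),(235,160,290,200),3)[0])
E
```

```text
time: 4.2
eef_pos: [0.6005, 0.0834, 0.0898]
eef_rot: [-0.0, 1.0, -0.0, -0.001]
ft_force: [0.1, -0.7, 0.4]
finger_gap: -0.0002
gripper_force: 0.0
[259.5, 294.0] [236, 284, 50, 24, 654] [0.59049367 0.11267338 0.087     ]
[([254.5, 183.9], [252, 182, 6, 4, 13])]
```

```bash
python3 -m inch '[{"claw":255,"offset":[-0.001,0,0],"twist":[0,0,0]},{"claw":255,"offset":[-0.002,0,0],"twist":[0,0,0]},{"claw":255,"offset":[-0.003,0,0],"twist":[0,0,0]},{"claw":255,"offset":[-0.004,0,0],"twist":[0,0,0]},{"claw":255,"offset":[-0.005,0,0],"twist":[0,0,0]},{"claw":255,"offset":[-0.006,0,0],"twist":[0,0,0]},{"claw":255,"offset":[-0.006,0,0],"twist":[0,0,0]},{"claw":255,"offset":[-0.006,0,0],"twist":[0,0,0]}]'; python3 - <<'E'
from h import *
M=T();im=manip.get_image("wrist");cv2.imwrite("pics/w3.png",im[200:400,130:450,::-1])
for p,s in blobs(im,(0,190,100),(5,255,255))[0]:print(p,s,plane("wrist",p,.087,M))
E
```

```text
time: 5.1
eef_pos: [0.5953, 0.0832, 0.0903]
eef_rot: [-0.0, 1.0, -0.0, 0.0]
ft_force: [0.2, -0.4, 0.1]
finger_gap: 0.0001
gripper_force: 0.0
[251.3, 269.6] [243, 269, 17, 3, 18] [0.59696021 0.11547684 0.087     ]
[256.9, 289.1] [234, 273, 52, 30, 827] [0.58741212 0.11356987 0.087     ]
```

View pics/w3.png

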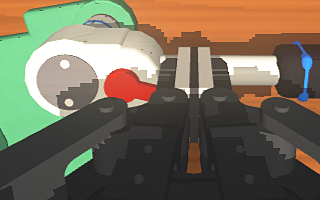

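```bash
python3 -m inch '[{"claw":255,"offset":[0.02,0,0],"twist":[0,0,0]},{"claw":255,"offset":[0.03,0,-0.03],"twist":[0,0,0]},{"claw":200,"offset":[0.03,0.03,-0.07],"twist":[0,0,-0.14]},{"claw":105,"offset":[0.02,0.06,-0.08],"twist":[0,0,-0.28]},{"claw":105,"offset":[0,0.09,-0.08],"twist":[0,0,-0.42]},{"claw":105,"offset":[-0.01,0.103,-0.08],"twist":[0,0,-0.56]},{"claw":105,"offset":[-0.01,0.103,-0.08],"twist":[0,0,-0.7]},{"claw":105,"offset":[-0.01,0.103,-0.08],"twist":[0,0,-0.84]}]' && python3 -m inch '[{"claw":105,"offset":[0,0,0],"twist":[0,0,-0.14]},{"claw":105,"offset":[0,0,0],"twist":[0,0,-0.28]},{"claw":105,"offset":[0,0,0],"twist":[0,0,-0.42]},{"claw":105,"offset":[0,0,0],"twist":[0,0,-0.56]},{"claw":105,"offset":[0,0,0],"twist":[0,0,-0.7]},{"claw":105,"offset":[0,0,0],"twist":[0,0,-0.73]},{"claw":105,"offset":[0,0,0],"twist":[0,0,-0.73]},{"claw":105,"offset":[0,0,0],"twist":[0,0,-0.73]}]'; python3 - <<'E'
from h import *
M=T();im=manip.get_image("wrist");cv2.imwrite("pics/w4.png",im[:,:,::-1]);np.save("w4.npy",M);print(M.round(3))
for p,s in blobs(im,(0,190,100),(5,255,255))[0]:print(p,s,plane("wrist",p,.083,M))
E
```

```text
time: 5.95
eef_pos: [0.5849, -0.0206, 0.1705]
eef_rot: [0.0, 0.912, 0.41, 0.0]
ft_force: [0.4, -0.6, -0.9]
finger_gap: 0.0502
gripper_force: 0.0
time: 6.75
eef_pos: [0.5853, -0.0198, 0.1703]
eef_rot: [-0.0, 0.708, 0.706, -0.0]
ft_force: [0.3, 0.9, -0.0]
finger_gap: 0.0504
gripper_force: 0.0
[[ 0.002  1.    -0.     0.585]
 [ 1.    -0.002 -0.    -0.02 ]
 [-0.    -0.    -1.     0.17 ]
 [ 0.     0.     0.     1.   ]]
[311.1, 17.9] [300, 0, 24, 38, 497] [0.57950687 0.09617109 0.083     ]
```

View pics/w4.png

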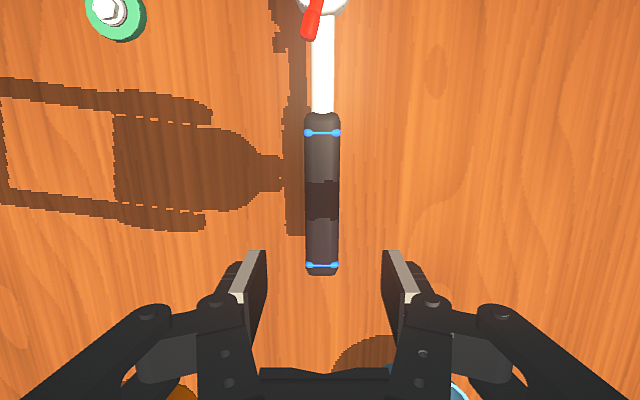

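The tab at (312,25) now leans left, to the robot side, so the selector is flipped. The handle sits between the open fingers. I'll lower astride the grip and narrow the gap.

```bash
python3 -m inch '[{"claw":105,"offset":[0,-0.001,0.04],"twist":[0,0,0]},{"claw":105,"offset":[0,-0.001,0.08],"twist":[0,0,0]},{"claw":105,"offset":[0,-0.001,0.1],"twist":[0,0,0]},{"claw":105,"offset":[0,-0.001,0.114],"twist":[0,0,0]},{"claw":160,"offset":[0,-0.001,0.114],"twist":[0,0,0]},{"claw":160,"offset":[0,-0.001,0.114],"twist":[0,0,0]},{"claw":160,"offset":[0,-0.001,0.114],"twist":[0,0,0]},{"claw":160,"offset":[0,-0.001,0.114],"twist":[0,0,0]}]' && python3 -m inch '[{"claw":160,"offset":[0.0003,-0.0096,0],"twist":[0,0,0.06]},{"claw":160,"offset":[0.0012,-0.0192,0],"twist":[0,0,0.12]},{"claw":160,"offset":[0.0026,-0.0286,0],"twist":[0,0,0.18]},{"claw":160,"offset":[0.0046,-0.038,0],"twist":[0,0,0.24]},{"claw":160,"offset":[0.0071,-0.0473,0],"twist":[0,0,0.30]},{"claw":160,"offset":[0.0102,-0.0564,0],"twist":[0,0,0.36]},{"claw":160,"offset":[0.0139,-0.0652,0],"twist":[0,0,0.42]},{"claw":160,"offset":[0.018,-0.0739,0],"twist":[0,0,0.48]}]'; cat >st.py <<'E'
from h import *
s=manip.read_state();M=T();B=np.array([.583,.1415])
v=M[:2,3]-B;r=np.hypot(*v);th=np.arctan2(-v[0],-v[1]);t=np.array([-np.cos(th),np.sin(th)]);u=v/r
F=s["ft_force"];yaw=np.arctan2(M[0,0],M[1,0])
print("t%.2f r%.4f theta%.3f yaw%.3f z%.3f Ftan(+ = pull back)%.2f Frad%.2f Fz%.2f tz%.2f gap%.4f"%(s["time"],r,th,yaw,M[2,3],-F[:2]@t,F[:2]@u,F[2],s["ft_torque"][2],s["finger_gap"]))
E
python3 st.py
```

```text
time: 7.6
eef_pos: [0.5858, -0.0201, 0.0582]
eef_rot: [0.001, 0.707, 0.707, 0.001]
ft_force: [0.3, -0.1, 1.3]
finger_gap: 0.0319
gripper_force: 0.0
time: 8.4
eef_pos: [0.5127, -0.0027, 0.0579]
eef_rot: [0.003, 0.856, 0.517, 0.002]
ft_force: [3.4, -2.4, -3.4]
finger_gap: 0.0317
gripper_force: 2.1
t8.40 r0.1604 theta0.453 yaw0.483 z0.058 Ftan(+ = pull back)4.11 Frad0.63 Fz-3.38 tz0.05 gap0.0317
```

```bash
python3 -m inch '[{"claw":160,"offset":[0.0003,-0.0096,0],"twist":[0,0,0.06]},{"claw":160,"offset":[0.0012,-0.0192,0],"twist":[0,0,0.12]},{"claw":160,"offset":[0.0026,-0.0286,0],"twist":[0,0,0.18]},{"claw":160,"offset":[0.0046,-0.038,0],"twist":[0,0,0.24]},{"claw":160,"offset":[0.0071,-0.0473,0],"twist":[0,0,0.30]},{"claw":160,"offset":[0.0087,-0.0519,0],"twist":[0,0,0.33]},{"claw":160,"offset":[0.0102,-0.0564,0],"twist":[0,0,0.36]},{"claw":160,"offset":[0.0102,-0.0564,0],"twist":[0,0,0.36]}]';python3 st.py
```

```text
time: 9.2
eef_pos: [0.4664, 0.0326, 0.0578]
eef_rot: [0.002, 0.934, 0.357, 0.001]
ft_force: [-0.1, -3.5, 0.9]
finger_gap: 0.0321
gripper_force: 1.5
t9.20 r0.1595 theta0.819 yaw0.840 z0.058 Ftan(+ = pull back)2.54 Frad2.45 Fz0.87 tz0.03 gap0.0321
```

```bash
python3 -m inch '[{"claw":160,"offset":[0.0001,-0.0048,0],"twist":[0,0,0.03]},{"claw":160,"offset":[0.0003,-0.0096,0],"twist":[0,0,0.06]},{"claw":160,"offset":[0.0006,-0.0144,0],"twist":[0,0,0.09]},{"claw":160,"offset":[0.0012,-0.0192,0],"twist":[0,0,0.12]},{"claw":160,"offset":[0.0018,-0.0239,0],"twist":[0,0,0.15]},{"claw":160,"offset":[0.0026,-0.0286,0],"twist":[0,0,0.18]},{"claw":160,"offset":[0.0035,-0.0333,0],"twist":[0,0,0.21]},{"claw":160,"offset":[0.0046,-0.038,0],"twist":[0,0,0.24]}]';python3 st.py
```

```text
time: 10.0
eef_pos: [0.4445, 0.0637, 0.0576]
eef_rot: [0.001, 0.97, 0.243, 0.001]
ft_force: [0.5, -6.4, 2.2]
finger_gap: 0.032
gripper_force: 2.2
t10.00 r0.1589 theta1.059 yaw1.081 z0.058 Ftan(+ = pull back)5.85 Frad2.70 Fz2.18 tz-0.05 gap0.0320
```

```bash
python3 -m inch '[{"claw":160,"offset":[0,-0.0016,0],"twist":[0,0,0.01]},{"claw":160,"offset":[0,-0.0032,0],"twist":[0,0,0.02]},{"claw":160,"offset":[0.0001,-0.0048,0],"twist":[0,0,0.03]},{"claw":160,"offset":[0.0002,-0.0064,0],"twist":[0,0,0.04]},{"claw":160,"offset":[0.0003,-0.008,0],"twist":[0,0,0.05]},{"claw":160,"offset":[0.0003,-0.0096,0],"twist":[0,0,0.06]},{"claw":160,"offset":[0.0004,-0.0112,0],"twist":[0,0,0.07]},{"claw":160,"offset":[0.0005,-0.0128,0],"twist":[0,0,0.08]}]';python3 st.py;python3 st.py
```

```text
time: 10.8
eef_pos: [0.4384, 0.0766, 0.0566]
eef_rot: [0.0, 0.979, 0.203, 0.001]
ft_force: [2.5, -2.7, 3.8]
finger_gap: 0.0318
gripper_force: 2.0
t10.80 r0.1585 theta1.149 yaw1.162 z0.057 Ftan(+ = pull back)3.48 Frad-1.17 Fz3.80 tz0.11 gap0.0318
t10.80 r0.1585 theta1.149 yaw1.162 z0.057 Ftan(+ = pull back)3.48 Frad-1.17 Fz3.80 tz0.11 gap0.0318
```

```bash
python3 -m inch '[{"claw":160,"offset":[0,0.016,0],"twist":[0,0,-0.1]},{"claw":160,"offset":[0.0024,0.0318,0],"twist":[0,0,-0.2]},{"claw":160,"offset":[0.0062,0.0473,0],"twist":[0,0,-0.3]},{"claw":160,"offset":[0.0117,0.0623,0],"twist":[0,0,-0.4]},{"claw":160,"offset":[0.0187,0.0767,0],"twist":[0,0,-0.5]},{"claw":160,"offset":[0.027,0.0903,0],"twist":[0,0,-0.6]},{"claw":160,"offset":[0.0367,0.1031,0],"twist":[0,0,-0.7]},{"claw":160,"offset":[0.0476,0.1148,0],"twist":[0,0,-0.8]}]';python3 st.py
python3 -m inch '[{"claw":160,"offset":[0.0008,0.016,0],"twist":[0,0,-0.1]},{"claw":160,"offset":[0.0032,0.0318,0],"twist":[0,0,-0.2]},{"claw":160,"offset":[0.0071,0.0473,0],"twist":[0,0,-0.3]},{"claw":160,"offset":[0.0126,0.0623,0],"twist":[0,0,-0.4]},{"claw":160,"offset":[0.0126,0.0623,0],"twist":[0,0,-0.4]},{"claw":160,"offset":[0.0126,0.0623,0],"twist":[0,0,-0.4]},{"claw":160,"offset":[0.0126,0.0623,0],"twist":[0,0,-0.4]},{"claw":160,"offset":[0.0126,0.0623,0],"twist":[0,0,-0.4]}]';python3 st.py
```

```text
time: 11.6
eef_pos: [0.5241, -0.0087, 0.0543]
eef_rot: [-0.004, 0.822, 0.57, -0.002]
ft_force: [-1.6, 0.4, 1.5]
finger_gap: 0.0313
gripper_force: 0.7
t11.60 r0.1614 theta0.374 yaw0.358 z0.054 Ftan(+ = pull back)-1.64 Frad0.18 Fz1.48 tz-0.02 gap0.0313
time: 12.4
eef_pos: [0.5885, -0.0198, 0.0558]
eef_rot: [-0.001, 0.694, 0.72, -0.0]
ft_force: [0.1, -0.7, 0.1]
finger_gap: 0.0318
gripper_force: 0.0
t12.40 r0.1614 theta-0.034 yaw-0.038 z0.056 Ftan(+ = pull back)0.06 Frad0.66 Fz0.07 tz0.02 gap0.0318
```

```bash
cat >sa.py <<'E'
from h import *
B=np.array([.583,.1415]);L=[]
for i in range(6):
    s=manip.read_state();M=T();v=M[:2,3]-B;r=np.hypot(*v);th=np.arctan2(-v[0],-v[1]);t=np.array([-np.cos(th),np.sin(th)])
    L.append([s["time"],r,th,-np.array(s["ft_force"])[:2]@t,s["gripper_force"],s["ft_torque"][2],s["finger_gap"]]);manip.get_image("top")
L=np.array(L);print("t r th F grip tz gap",L.mean(0).round(3),"Fs",L[:,3].round(1),L[:,4].round(1))
E
python3 -m inch '[{"claw":160,"offset":[0.0001,-0.0048,0],"twist":[0,0,0.03]},{"claw":160,"offset":[0.0003,-0.0096,0],"twist":[0,0,0.06]},{"claw":160,"offset":[0.0006,-0.0144,0],"twist":[0,0,0.09]},{"claw":160,"offset":[0.0012,-0.0192,0],"twist":[0,0,0.12]},{"claw":160,"offset":[0.0018,-0.0239,0],"twist":[0,0,0.15]},{"claw":160,"offset":[0.0021,-0.0255,0],"twist":[0,0,0.16]},{"claw":160,"offset":[0.0021,-0.0255,0],"twist":[0,0,0.16]},{"claw":160,"offset":[0.0021,-0.0255,0],"twist":[0,0,0.16]}]' >/dev/null;python3 sa.py
```

```text
t r th F grip tz gap [13.325  0.162  0.116 -0.045  0.     0.015  0.032] Fs [ 0.8  0.1 -0.2  0.3 -1.1 -0.2] [0. 0. 0. 0. 0. 0.]
```

Idle so far. I'll go on.

```bash
python3 -m inch '[{"claw":160,"offset":[0.0001,-0.0048,0],"twist":[0,0,0.03]},{"claw":160,"offset":[0.0003,-0.0096,0],"twist":[0,0,0.06]},{"claw":160,"offset":[0.0006,-0.0144,0],"twist":[0,0,0.09]},{"claw":160,"offset":[0.0012,-0.0192,0],"twist":[0,0,0.12]},{"claw":160,"offset":[0.0018,-0.0239,0],"twist":[0,0,0.15]},{"claw":160,"offset":[0.0021,-0.0255,0],"twist":[0,0,0.16]},{"claw":160,"offset":[0.0021,-0.0255,0],"twist":[0,0,0.16]},{"claw":160,"offset":[0.0021,-0.0255,0],"twist":[0,0,0.16]}]' >/dev/null;python3 sa.py
```

```text
t r th F grip tz gap [1.4425e+01 1.6200e-01 2.7400e-01 5.3700e-01 1.9300e-01 1.0000e-02
 3.2000e-02] Fs [0.1 0.9 0.5 0.8 0.6 0.4] [0.2 0.2 0.2 0.2 0.2 0.2]
```

```bash
python3 -m inch '[{"claw":160,"offset":[0.0001,-0.0032,0],"twist":[0,0,0.02]},{"claw":160,"offset":[0.0002,-0.0064,0],"twist":[0,0,0.04]},{"claw":160,"offset":[0.0003,-0.0096,0],"twist":[0,0,0.06]},{"claw":160,"offset":[0.0005,-0.0128,0],"twist":[0,0,0.08]},{"claw":160,"offset":[0.0008,-0.016,0],"twist":[0,0,0.1]},{"claw":160,"offset":[0.0012,-0.0192,0],"twist":[0,0,0.12]},{"claw":160,"offset":[0.0016,-0.0223,0],"twist":[0,0,0.14]},{"claw":160,"offset":[0.0021,-0.0255,0],"twist":[0,0,0.16]}]' ;python3 sa.py
```

```text
time: 15.4
eef_pos: [0.5153, -0.0049, 0.0565]
eef_rot: [0.0, 0.845, 0.535, 0.0]
ft_force: [4.0, -1.2, -0.8]
finger_gap: 0.0319
gripper_force: 2.0
t r th F grip tz gap [15.525  0.161  0.435  3.022  1.51   0.021  0.032] Fs [4.1 1.9 2.7 2.7 3.7 2.9] [2.  1.4 1.4 1.4 1.4 1.4]
```

```bash
python3 -m inch '[{"claw":160,"offset":[0,-0.0024,0],"twist":[0,0,0.015]},{"claw":160,"offset":[0.0001,-0.0048,0],"twist":[0,0,0.03]},{"claw":160,"offset":[0.0002,-0.0072,0],"twist":[0,0,0.045]},{"claw":160,"offset":[0.0003,-0.0096,0],"twist":[0,0,0.06]},{"claw":160,"offset":[0.0005,-0.012,0],"twist":[0,0,0.075]},{"claw":160,"offset":[0.0006,-0.0144,0],"twist":[0,0,0.09]},{"claw":160,"offset":[0.0009,-0.0168,0],"twist":[0,0,0.105]},{"claw":160,"offset":[0.0012,-0.0192,0],"twist":[0,0,0.12]}]' ;python3 st.py
```

```text
time: 16.5
eef_pos: [0.4983, 0.0044, 0.0565]
eef_rot: [0.0, 0.876, 0.483, 0.0]
ft_force: [2.3, -2.2, 2.0]
finger_gap: 0.0317
gripper_force: 2.1
t16.50 r0.1612 theta0.553 yaw0.562 z0.056 Ftan(+ = pull back)3.10 Frad0.66 Fz1.97 tz0.02 gap0.0317
```

```bash
python3 -m inch '[{"claw":160,"offset":[0,-0.0024,0],"twist":[0,0,0.015]},{"claw":160,"offset":[0.0001,-0.0048,0],"twist":[0,0,0.03]},{"claw":160,"offset":[0.0002,-0.0072,0],"twist":[0,0,0.045]},{"claw":160,"offset":[0.0003,-0.0096,0],"twist":[0,0,0.06]},{"claw":160,"offset":[0.0003,-0.0096,0],"twist":[0,0,0.06]},{"claw":160,"offset":[0.0003,-0.0096,0],"twist":[0,0,0.06]},{"claw":160,"offset":[0.0003,-0.0096,0],"twist":[0,0,0.06]},{"claw":160,"offset":[0.0003,-0.0096,0],"twist":[0,0,0.06]}]' ;python3 sa.py
```

```text
time: 17.3
eef_pos: [0.4902, 0.0099, 0.0562]
eef_rot: [-0.0, 0.889, 0.457, -0.0]
ft_force: [2.1, -1.8, 2.2]
finger_gap: 0.0317
gripper_force: 1.4
t r th F grip tz gap [17.425  0.161  0.614  2.781  1.409  0.018  0.032] Fs [2.7 3.1 3.4 2.3 2.6 2.7] [1.4 1.4 1.4 1.4 1.4 1.4]
```

```bash
python3 -m inch '[{"claw":160,"offset":[0,-0.0024,0],"twist":[0,0,0.015]},{"claw":160,"offset":[0.0001,-0.0048,0],"twist":[0,0,0.03]},{"claw":160,"offset":[0.0002,-0.0072,0],"twist":[0,0,0.045]},{"claw":160,"offset":[0.0003,-0.0096,0],"twist":[0,0,0.06]},{"claw":160,"offset":[0.0005,-0.012,0],"twist":[0,0,0.075]},{"claw":160,"offset":[0.0006,-0.0144,0],"twist":[0,0,0.09]},{"claw":160,"offset":[0.0009,-0.0168,0],"twist":[0,0,0.105]},{"claw":160,"offset":[0.0012,-0.0192,0],"twist":[0,0,0.12]}]' ;python3 st.py
```

```text
time: 18.4
eef_pos: [0.4752, 0.022, 0.0562]
eef_rot: [-0.0, 0.915, 0.403, -0.0]
ft_force: [3.8, -2.6, -1.0]
finger_gap: 0.032
gripper_force: 2.0
t18.40 r0.1609 theta0.734 yaw0.742 z0.056 Ftan(+ = pull back)4.60 Frad-0.62 Fz-0.95 tz0.00 gap0.0320
```

```bash
python3 -m inch '[{"claw":160,"offset":[0,-0.0024,0],"twist":[0,0,0.015]},{"claw":160,"offset":[0.0001,-0.0048,0],"twist":[0,0,0.03]},{"claw":160,"offset":[0.0002,-0.0072,0],"twist":[0,0,0.045]},{"claw":160,"offset":[0.0003,-0.0096,0],"twist":[0,0,0.06]},{"claw":160,"offset":[0.0005,-0.012,0],"twist":[0,0,0.075]},{"claw":160,"offset":[0.0006,-0.0144,0],"twist":[0,0,0.09]},{"claw":160,"offset":[0.0009,-0.0168,0],"twist":[0,0,0.105]},{"claw":160,"offset":[0.0012,-0.0192,0],"twist":[0,0,0.12]}]' ;python3 st.py
```

```text
time: 19.2
eef_pos: [0.4618, 0.0358, 0.0562]
eef_rot: [-0.0, 0.938, 0.347, -0.0]
ft_force: [2.5, -2.3, -1.1]
finger_gap: 0.0317
gripper_force: 2.0
t19.20 r0.1608 theta0.854 yaw0.862 z0.056 Ftan(+ = pull back)3.43 Frad-0.39 Fz-1.13 tz0.02 gap0.0317
```

```bash
python3 -m inch '[{"claw":160,"offset":[0,-0.0024,0],"twist":[0,0,0.015]},{"claw":160,"offset":[0.0001,-0.0048,0],"twist":[0,0,0.03]},{"claw":160,"offset":[0.0002,-0.0072,0],"twist":[0,0,0.045]},{"claw":160,"offset":[0.0003,-0.0096,0],"twist":[0,0,0.06]},{"claw":160,"offset":[0.0005,-0.012,0],"twist":[0,0,0.075]},{"claw":160,"offset":[0.0006,-0.0144,0],"twist":[0,0,0.09]},{"claw":160,"offset":[0.0009,-0.0168,0],"twist":[0,0,0.105]},{"claw":160,"offset":[0.0012,-0.0192,0],"twist":[0,0,0.12]}]' ;python3 st.py
```

```text
time: 20.0
eef_pos: [0.4503, 0.051, 0.0562]
eef_rot: [0.0, 0.957, 0.29, -0.0]
ft_force: [2.4, -4.9, -0.5]
finger_gap: 0.0318
gripper_force: 2.7
t20.00 r0.1607 theta0.972 yaw0.982 z0.056 Ftan(+ = pull back)5.40 Frad0.74 Fz-0.45 tz0.03 gap0.0318
```

Grip force is starting to rise, so the bolt is seating. I'll take small steps.

```bash
python3 -m inch '[{"claw":160,"offset":[0,-0.0013,0],"twist":[0,0,0.008]},{"claw":160,"offset":[0,-0.0026,0],"twist":[0,0,0.016]},{"claw":160,"offset":[0,-0.0038,0],"twist":[0,0,0.024]},{"claw":160,"offset":[0.0001,-0.0051,0],"twist":[0,0,0.032]},{"claw":160,"offset":[0.0001,-0.0064,0],"twist":[0,0,0.04]},{"claw":160,"offset":[0.0002,-0.0077,0],"twist":[0,0,0.048]},{"claw":160,"offset":[0.0003,-0.009,0],"twist":[0,0,0.056]},{"claw":160,"offset":[0.0003,-0.0102,0],"twist":[0,0,0.064]}]' ;python3 st.py
```

```text
time: 20.8
eef_pos: [0.4451, 0.0592, 0.0562]
eef_rot: [0.001, 0.966, 0.26, -0.0]
ft_force: [2.1, -6.2, -1.7]
finger_gap: 0.0319
gripper_force: 3.5
t20.80 r0.1606 theta1.032 yaw1.045 z0.056 Ftan(+ = pull back)6.40 Frad1.37 Fz-1.69 tz0.03 gap0.0319
```

```bash
python3 -m inch '[{"claw":160,"offset":[0,-0.0014,0],"twist":[0,0,0.009]},{"claw":160,"offset":[0,-0.0028,0],"twist":[0,0,0.018]},{"claw":160,"offset":[0,-0.0042,0],"twist":[0,0,0.026]},{"claw":160,"offset":[0.0001,-0.0056,0],"twist":[0,0,0.035]},{"claw":160,"offset":[0.0001,-0.007,0],"twist":[0,0,0.044]},{"claw":160,"offset":[0.0002,-0.0084,0],"twist":[0,0,0.053]},{"claw":160,"offset":[0.0003,-0.0098,0],"twist":[0,0,0.061]},{"claw":160,"offset":[0.0004,-0.0112,0],"twist":[0,0,0.07]}]' ;python3 sa.py
```

```text
time: 21.6
eef_pos: [0.44, 0.0685, 0.0562]
eef_rot: [0.001, 0.974, 0.226, -0.0]
ft_force: [3.0, -8.7, -2.9]
finger_gap: 0.0319
gripper_force: 4.4
t r th F grip tz gap [21.725  0.161  1.1    8.273  4.091  0.064  0.032] Fs [9.1 8.6 8.3 7.7 8.  7.9] [4.4 4.1 4.  4.  4.  4. ]
```

```bash
python3 -m inch '[{"claw":160,"offset":[0,-0.001,0],"twist":[0,0,0.006]},{"claw":160,"offset":[0,-0.002,0],"twist":[0,0,0.012]},{"claw":160,"offset":[0,-0.003,0],"twist":[0,0,0.018]},{"claw":160,"offset":[0,-0.004,0],"twist":[0,0,0.024]},{"claw":160,"offset":[0.0001,-0.005,0],"twist":[0,0,0.03]},{"claw":160,"offset":[0.0001,-0.0055,0],"twist":[0,0,0.034]},{"claw":160,"offset":[0.0001,-0.006,0],"twist":[0,0,0.037]},{"claw":160,"offset":[0.0001,-0.006,0],"twist":[0,0,0.037]}]' ;python3 st.py
```

```text
time: 22.7
eef_pos: [0.4375, 0.0737, 0.0562]
eef_rot: [0.002, 0.978, 0.208, -0.0]
ft_force: [2.6, -10.0, -2.7]
finger_gap: 0.032
gripper_force: 4.7
t22.70 r0.1606 theta1.135 yaw1.151 z0.056 Ftan(+ = pull back)10.18 Frad1.83 Fz-2.69 tz0.07 gap0.0320
```

Firm at about 10 N. I'll back off, open a little and lift.

```bash
python3 -m inch '[{"claw":160,"offset":[0,0.003,0],"twist":[0,0,0]},{"claw":145,"offset":[0,0.006,0],"twist":[0,0,0]},{"claw":145,"offset":[0,0.006,0],"twist":[0,0,0]},{"claw":145,"offset":[0,0.006,-0.01],"twist":[0,0,0]},{"claw":145,"offset":[0,0.006,-0.03],"twist":[0,0,0]},{"claw":145,"offset":[0,0.006,-0.06],"twist":[0,0,0]},{"claw":145,"offset":[-0.02,0.006,-0.1],"twist":[0,0,0]},{"claw":145,"offset":[-0.04,0.006,-0.13],"twist":[0,0,0]}]';python3 - <<'E'
from h import *
for i in range(2):M=T();im=manip.get_image("wrist")
t=manip.get_image("top")
cv2.imwrite("pics/end.png",np.hstack([im,cv2.resize(t,(640,400))])[:,:,::-1][:, :1280][::1, ::1] if 0 else cv2.resize(np.vstack([im,t]),(480,600))[:,:,::-1])
E
```

```text
time: 23.5
eef_pos: [0.4022, 0.0544, 0.1878]
eef_rot: [-0.001, 0.978, 0.208, -0.0]
ft_force: [0.5, -1.1, 1.2]
finger_gap: 0.0368
gripper_force: 0.0
```

View pics/end.png

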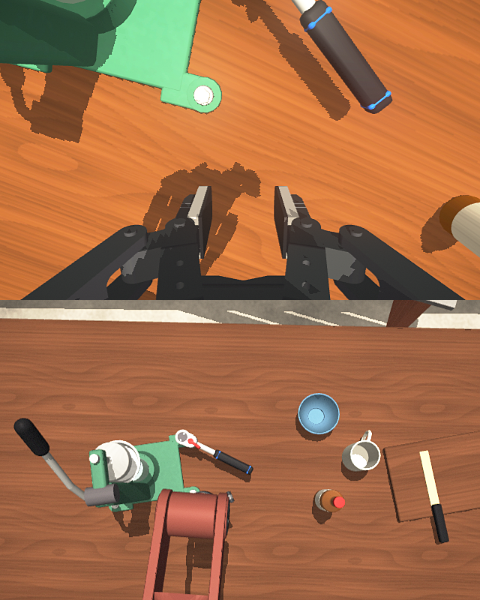

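The handle now lies at about 0.5 rad in the top view, not the 1.15 rad where I released it. I'll check the head and selector.

```bash
python3 - <<'E'
from h import *
t=manip.get_image("top");s=manip.get_image("side");M=T()
c=lambda p,z:plane("top",p,z)[:2].round(4)
b=blobs(t,(105,120,60),(125,255,255),(250,170,350,250),2)[0];print(b)
print([c(p,.065) for p,_ in b])
for p,st in b:
    v=c(p,.065)-[.583,.1415];print("theta",np.arctan2(-v[0],-v[1]).round(3),np.hypot(*v).round(3))
a=cv2.resize(t[160:240,225:345],(720,480),interpolation=cv2.INTER_CUBIC)
cv2.imwrite("pics/h.png",a[:,:,::-1])
E
```

```text
[([290.3, 206.6], [287, 201, 7, 11, 19]), ([330.9, 226.0], [328, 221, 7, 11, 22])]
[array([0.5365, 0.0414]), array([ 0.498 , -0.0452])]
theta 0.435 0.11
theta 0.427 0.205
```

View pics/h.png

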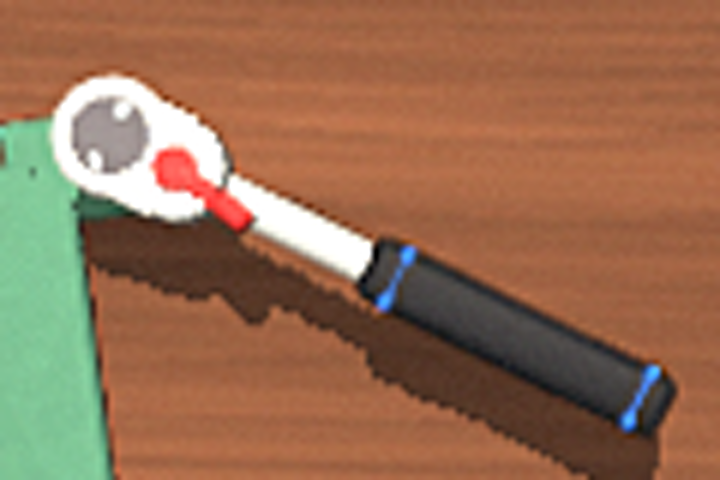

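The tab still leans to the tighten side, but the handle clicked back to about 0.43 rad as I let go. I'll re-seat the gripper at 0.43 rad and feel whether the bolt is still firm.

```bash
python3 -m inch '[{"claw":105,"offset":[0.02,0.025,0],"twist":[0,0,-0.13]},{"claw":105,"offset":[0.04,0.05,0],"twist":[0,0,-0.26]},{"claw":105,"offset":[0.06,0.075,0],"twist":[0,0,-0.39]},{"claw":105,"offset":[0.08,0.1,0],"twist":[0,0,-0.52]},{"claw":105,"offset":[0.08,0.1,0],"twist":[0,0,-0.65]},{"claw":105,"offset":[0.08,0.1,0],"twist":[0,0,-0.72]},{"claw":105,"offset":[0.08,0.1,0],"twist":[0,0,-0.72]},{"claw":105,"offset":[0.08,0.1,0],"twist":[0,0,-0.72]}]' >/dev/null; python3 - <<'E'
from h import *
M=T();im=manip.get_image("wrist");b=blobs(im,(95,120,80),(125,255,255),(240,80,400,330),8)[0]
for p,s in b:print(p,(np.linalg.inv(M)@np.r_[plane("wrist",p,.07,M),1])[:3].round(4))
E
python3 st.py
```

```text
[325.5, 129.7] [0.0513 0.002  0.1142]
[326.0, 255.5] [-0.0446  0.0025  0.1143]
t24.60 r0.1611 theta0.428 yaw0.433 z0.185 Ftan(+ = pull back)0.57 Frad-0.92 Fz0.42 tz-0.03 gap0.0500
```

```bash
python3 -m inch '[{"claw":105,"offset":[0,0.002,0.04],"twist":[0,0,0]},{"claw":105,"offset":[0,0.002,0.08],"twist":[0,0,0]},{"claw":105,"offset":[0,0.002,0.11],"twist":[0,0,0]},{"claw":105,"offset":[0,0.002,0.128],"twist":[0,0,0]},{"claw":160,"offset":[0,0.002,0.128],"twist":[0,0,0]},{"claw":160,"offset":[0,0.002,0.128],"twist":[0,0,0]},{"claw":160,"offset":[0,0.002,0.128],"twist":[0,0,0]},{"claw":160,"offset":[0,0.002,0.128],"twist":[0,0,0]}]' && python3 st.py && python3 -m inch '[{"claw":160,"offset":[0.0001,-0.0048,0],"twist":[0,0,0.03]},{"claw":160,"offset":[0.0003,-0.0096,0],"twist":[0,0,0.06]},{"claw":160,"offset":[0.0006,-0.0144,0],"twist":[0,0,0.09]},{"claw":160,"offset":[0.0012,-0.0192,0],"twist":[0,0,0.12]},{"claw":160,"offset":[0.0018,-0.0239,0],"twist":[0,0,0.15]},{"claw":160,"offset":[0.0026,-0.0286,0],"twist":[0,0,0.18]},{"claw":160,"offset":[0.0035,-0.0333,0],"twist":[0,0,0.21]},{"claw":160,"offset":[0.0038,-0.0349,0],"twist":[0,0,0.22]}]'; python3 st.py
```

```text
time: 25.4
eef_pos: [0.5203, -0.0065, 0.0601]
eef_rot: [0.001, 0.842, 0.539, 0.001]
ft_force: [-0.7, -0.3, -0.2]
finger_gap: 0.0317
gripper_force: 0.0
t25.40 r0.1607 theta0.401 yaw0.432 z0.060 Ftan(+ = pull back)-0.57 Frad0.54 Fz-0.15 tz-0.02 gap0.0317
time: 26.2
eef_pos: [0.4894, 0.0117, 0.0595]
eef_rot: [0.001, 0.896, 0.443, 0.001]
ft_force: [-0.3, -0.8, 1.2]
finger_gap: 0.0321
gripper_force: 0.2
t26.20 r0.1600 theta0.625 yaw0.652 z0.060 Ftan(+ = pull back)0.25 Frad0.80 Fz1.16 tz0.07 gap0.0321
```

Still idle. Small steps now.

```bash
python3 -m inch '[{"claw":160,"offset":[0,-0.0016,0],"twist":[0,0,0.01]},{"claw":160,"offset":[0,-0.0032,0],"twist":[0,0,0.02]},{"claw":160,"offset":[0.0001,-0.0048,0],"twist":[0,0,0.03]},{"claw":160,"offset":[0.0002,-0.0064,0],"twist":[0,0,0.04]},{"claw":160,"offset":[0.0003,-0.008,0],"twist":[0,0,0.05]},{"claw":160,"offset":[0.0003,-0.0096,0],"twist":[0,0,0.06]},{"claw":160,"offset":[0.0004,-0.0112,0],"twist":[0,0,0.07]},{"claw":160,"offset":[0.0005,-0.0128,0],"twist":[0,0,0.08]}]';python3 st.py
```

```text
time: 27.0
eef_pos: [0.4786, 0.02, 0.0582]
eef_rot: [-0.0, 0.913, 0.407, -0.0]
ft_force: [-0.2, 1.0, -0.6]
finger_gap: 0.0319
gripper_force: 0.1
t27.00 r0.1602 theta0.710 yaw0.733 z0.058 Ftan(+ = pull back)-0.78 Frad-0.60 Fz-0.61 tz-0.04 gap0.0319
```

```bash
python3 -m inch '[{"claw":160,"offset":[0,-0.0016,0],"twist":[0,0,0.01]},{"claw":160,"offset":[0,-0.0032,0],"twist":[0,0,0.02]},{"claw":160,"offset":[0.0001,-0.0048,0],"twist":[0,0,0.03]},{"claw":160,"offset":[0.0002,-0.0064,0],"twist":[0,0,0.04]},{"claw":160,"offset":[0.0003,-0.008,0],"twist":[0,0,0.05]},{"claw":160,"offset":[0.0003,-0.0096,0],"twist":[0,0,0.06]},{"claw":160,"offset":[0.0004,-0.0112,0],"twist":[0,0,0.07]},{"claw":160,"offset":[0.0005,-0.0128,0],"twist":[0,0,0.08]}]';python3 st.py
```

```text
time: 27.8
eef_pos: [0.4695, 0.0288, 0.0583]
eef_rot: [0.0, 0.929, 0.37, 0.0]
ft_force: [-0.3, -0.2, 0.6]
finger_gap: 0.0319
gripper_force: 0.3
t27.80 r0.1599 theta0.789 yaw0.813 z0.058 Ftan(+ = pull back)-0.02 Frad0.35 Fz0.58 tz0.02 gap0.0319
```

```bash
python3 -m inch '[{"claw":160,"offset":[0,-0.0016,0],"twist":[0,0,0.01]},{"claw":160,"offset":[0,-0.0032,0],"twist":[0,0,0.02]},{"claw":160,"offset":[0.0001,-0.0048,0],"twist":[0,0,0.03]},{"claw":160,"offset":[0.0002,-0.0064,0],"twist":[0,0,0.04]},{"claw":160,"offset":[0.0003,-0.008,0],"twist":[0,0,0.05]},{"claw":160,"offset":[0.0003,-0.0096,0],"twist":[0,0,0.06]},{"claw":160,"offset":[0.0004,-0.0112,0],"twist":[0,0,0.07]},{"claw":160,"offset":[0.0005,-0.0128,0],"twist":[0,0,0.08]}]';python3 st.py
```

```text
time: 28.6
eef_pos: [0.4612, 0.0383, 0.0583]
eef_rot: [0.0, 0.943, 0.333, 0.0]
ft_force: [1.2, -2.8, -0.6]
finger_gap: 0.032
gripper_force: 1.1
t28.60 r0.1597 theta0.868 yaw0.893 z0.058 Ftan(+ = pull back)2.91 Frad0.84 Fz-0.55 tz0.02 gap0.0320
```

```bash
python3 -m inch '[{"claw":160,"offset":[0,-0.0008,0],"twist":[0,0,0.005]},{"claw":160,"offset":[0,-0.0016,0],"twist":[0,0,0.01]},{"claw":160,"offset":[0,-0.0024,0],"twist":[0,0,0.015]},{"claw":160,"offset":[0,-0.0032,0],"twist":[0,0,0.02]},{"claw":160,"offset":[0,-0.004,0],"twist":[0,0,0.025]},{"claw":160,"offset":[0.0001,-0.0048,0],"twist":[0,0,0.03]},{"claw":160,"offset":[0.0001,-0.0056,0],"twist":[0,0,0.035]},{"claw":160,"offset":[0.0002,-0.0064,0],"twist":[0,0,0.04]}]';python3 st.py
```

```text
time: 29.4
eef_pos: [0.4572, 0.0434, 0.0583]
eef_rot: [0.0, 0.949, 0.314, -0.0]
ft_force: [-0.8, -4.9, 0.0]
finger_gap: 0.0321
gripper_force: 1.8
t29.40 r0.1595 theta0.908 yaw0.932 z0.058 Ftan(+ = pull back)3.36 Frad3.62 Fz0.01 tz0.02 gap0.0321
```

```bash
python3 -m inch '[{"claw":160,"offset":[0,-0.0008,0],"twist":[0,0,0.005]},{"claw":160,"offset":[0,-0.0016,0],"twist":[0,0,0.01]},{"claw":160,"offset":[0,-0.0024,0],"twist":[0,0,0.015]},{"claw":160,"offset":[0,-0.0032,0],"twist":[0,0,0.02]},{"claw":160,"offset":[0,-0.004,0],"twist":[0,0,0.025]},{"claw":160,"offset":[0.0001,-0.0048,0],"twist":[0,0,0.03]},{"claw":160,"offset":[0.0001,-0.0056,0],"twist":[0,0,0.035]},{"claw":160,"offset":[0.0002,-0.0064,0],"twist":[0,0,0.04]}]';python3 st.py
```

```text
time: 30.2
eef_pos: [0.4535, 0.0484, 0.0583]
eef_rot: [0.0, 0.956, 0.295, -0.0]
ft_force: [0.1, -6.1, 0.3]
finger_gap: 0.0318
gripper_force: 2.4
t30.20 r0.1595 theta0.947 yaw0.972 z0.058 Ftan(+ = pull back)5.04 Frad3.51 Fz0.34 tz0.02 gap0.0318
```

```bash
python3 -m inch '[{"claw":160,"offset":[0,-0.0008,0],"twist":[0,0,0.005]},{"claw":160,"offset":[0,-0.0016,0],"twist":[0,0,0.01]},{"claw":160,"offset":[0,-0.0024,0],"twist":[0,0,0.015]},{"claw":160,"offset":[0,-0.0032,0],"twist":[0,0,0.02]},{"claw":160,"offset":[0,-0.004,0],"twist":[0,0,0.025]},{"claw":160,"offset":[0.0001,-0.0048,0],"twist":[0,0,0.03]},{"claw":160,"offset":[0.0001,-0.0056,0],"twist":[0,0,0.035]},{"claw":160,"offset":[0.0002,-0.0064,0],"twist":[0,0,0.04]}]';python3 st.py
```

```text
time: 31.0
eef_pos: [0.4501, 0.0534, 0.0583]
eef_rot: [0.001, 0.961, 0.276, -0.0]
ft_force: [-0.6, -6.9, 1.2]
finger_gap: 0.0317
gripper_force: 3.0
t31.00 r0.1594 theta0.986 yaw1.012 z0.058 Ftan(+ = pull back)5.41 Frad4.35 Fz1.18 tz0.03 gap0.0317
```

```bash
python3 -m inch '[{"claw":160,"offset":[0,-0.0016,0],"twist":[0,0,0.01]},{"claw":160,"offset":[0,-0.0032,0],"twist":[0,0,0.02]},{"claw":160,"offset":[0.0001,-0.0048,0],"twist":[0,0,0.03]},{"claw":160,"offset":[0.0002,-0.0064,0],"twist":[0,0,0.04]},{"claw":160,"offset":[0.0003,-0.008,0],"twist":[0,0,0.05]},{"claw":160,"offset":[0.0003,-0.0096,0],"twist":[0,0,0.06]},{"claw":160,"offset":[0.0004,-0.0112,0],"twist":[0,0,0.07]},{"claw":160,"offset":[0.0005,-0.0128,0],"twist":[0,0,0.08]}]';python3 st.py
```

```text
time: 31.8
eef_pos: [0.4437, 0.064, 0.0583]
eef_rot: [0.001, 0.971, 0.237, -0.0]
ft_force: [-0.1, -9.9, 0.4]
finger_gap: 0.0315
gripper_force: 4.1
t31.80 r0.1594 theta1.063 yaw1.091 z0.058 Ftan(+ = pull back)8.63 Frad4.91 Fz0.37 tz-0.02 gap0.0315
```

```bash
python3 -m inch '[{"claw":160,"offset":[-0.0002,-0.0012,0],"twist":[0,0,0.008]},{"claw":160,"offset":[-0.0004,-0.0024,0],"twist":[0,0,0.015]},{"claw":160,"offset":[-0.0006,-0.0036,0],"twist":[0,0,0.023]},{"claw":160,"offset":[-0.0008,-0.0048,0],"twist":[0,0,0.03]},{"claw":160,"offset":[-0.001,-0.006,0],"twist":[0,0,0.038]},{"claw":160,"offset":[-0.001,-0.0072,0],"twist":[0,0,0.045]},{"claw":160,"offset":[-0.001,-0.0072,0],"twist":[0,0,0.045]},{"claw":160,"offset":[-0.001,-0.0072,0],"twist":[0,0,0.045]}]';python3 sa.py
```

```text
time: 32.6
eef_pos: [0.4405, 0.0702, 0.0584]
eef_rot: [0.001, 0.976, 0.216, 0.001]
ft_force: [2.8, -8.3, -2.4]
finger_gap: 0.0319
gripper_force: 4.2
t r th F grip tz gap [3.2725e+01 1.5900e-01 1.1070e+00 8.7900e+00 4.2120e+00 6.6000e-02
 3.2000e-02] Fs [8.6 9.  7.8 8.9 9.5 8.9] [4.2 4.2 4.2 4.2 4.2 4.2]
```

```bash
python3 -m inch '[{"claw":160,"offset":[0,-0.0016,0],"twist":[0,0,0.01]},{"claw":160,"offset":[0,-0.0032,0],"twist":[0,0,0.02]},{"claw":160,"offset":[0,-0.0048,0],"twist":[0,0,0.03]},{"claw":160,"offset":[0,-0.0056,0],"twist":[0,0,0.035]},{"claw":160,"offset":[0,-0.0056,0],"twist":[0,0,0.035]},{"claw":160,"offset":[0,-0.0056,0],"twist":[0,0,0.035]},{"claw":160,"offset":[0,-0.0056,0],"twist":[0,0,0.035]},{"claw":160,"offset":[0,-0.0056,0],"twist":[0,0,0.035]}]';python3 st.py
python3 -m inch '[{"claw":160,"offset":[0,0.0008,0],"twist":[0,0,-0.005]},{"claw":160,"offset":[0,0.0016,0],"twist":[0,0,-0.01]},{"claw":160,"offset":[0,0.0024,0],"twist":[0,0,-0.015]},{"claw":160,"offset":[0,0.0032,0],"twist":[0,0,-0.02]},{"claw":160,"offset":[0,0.004,0],"twist":[0,0,-0.025]},{"claw":160,"offset":[0,0.0048,0],"twist":[0,0,-0.03]},{"claw":160,"offset":[0,0.0056,0],"twist":[0,0,-0.035]},{"claw":160,"offset":[0,0.0064,0],"twist":[0,0,-0.04]}]';python3 st.py
```

```text
time: 33.7
eef_pos: [0.4382, 0.075, 0.0584]
eef_rot: [0.002, 0.98, 0.199, 0.001]
ft_force: [1.7, -9.4, -2.7]
finger_gap: 0.0319
gripper_force: 4.7
t33.70 r0.1594 theta1.140 yaw1.171 z0.058 Ftan(+ = pull back)9.30 Frad2.38 Fz-2.73 tz0.01 gap0.0319
time: 34.5
eef_pos: [0.4407, 0.0696, 0.0584]
eef_rot: [0.001, 0.976, 0.218, 0.001]
ft_force: [2.9, -7.7, -1.5]
finger_gap: 0.0317
gripper_force: 3.9
t34.50 r0.1594 theta1.103 yaw1.131 z0.058 Ftan(+ = pull back)8.21 Frad0.93 Fz-1.53 tz0.07 gap0.0317
```

The bolt winds up elastically: load and unload follow the same slope. I'll let it back slowly this time, so the handle isn't flung.

```bash
python3 -m inch '[{"claw":160,"offset":[0,0.0032,0],"twist":[0,0,-0.02]},{"claw":160,"offset":[0.0001,0.0064,0],"twist":[0,0,-0.04]},{"claw":160,"offset":[0.0003,0.0096,0],"twist":[0,0,-0.06]},{"claw":160,"offset":[0.0005,0.0128,0],"twist":[0,0,-0.08]},{"claw":160,"offset":[0.0008,0.016,0],"twist":[0,0,-0.1]},{"claw":160,"offset":[0.0012,0.0192,0],"twist":[0,0,-0.12]},{"claw":160,"offset":[0.0016,0.0223,0],"twist":[0,0,-0.14]},{"claw":160,"offset":[0.0021,0.0255,0],"twist":[0,0,-0.16]}]';python3 sa.py
```

```text
time: 35.3
eef_pos: [0.4532, 0.0485, 0.0585]
eef_rot: [-0.0, 0.955, 0.295, 0.001]
ft_force: [3.7, -1.3, -1.7]
finger_gap: 0.0319
gripper_force: 1.4
t r th F grip tz gap [3.5425e+01 1.6000e-01 9.4800e-01 3.7660e+00 1.8470e+00 7.3000e-02
 3.2000e-02] Fs [3.2 3.4 4.7 3.5 4.1 3.7] [1.4 1.9 2.  2.  2.  2. ]
```

```bash
python3 -m inch '[{"claw":160,"offset":[0,0.0024,0],"twist":[0,0,-0.015]},{"claw":160,"offset":[0.0001,0.0048,0],"twist":[0,0,-0.03]},{"claw":160,"offset":[0.0002,0.0072,0],"twist":[0,0,-0.045]},{"claw":160,"offset":[0.0003,0.0096,0],"twist":[0,0,-0.06]},{"claw":160,"offset":[0.0005,0.012,0],"twist":[0,0,-0.075]},{"claw":160,"offset":[0.0006,0.0144,0],"twist":[0,0,-0.09]},{"claw":160,"offset":[0.0009,0.0168,0],"twist":[0,0,-0.105]},{"claw":160,"offset":[0.0011,0.0184,0],"twist":[0,0,-0.115]}]' ;python3 sa.py
```

```text
time: 36.4
eef_pos: [0.463, 0.0336, 0.0578]
eef_rot: [-0.0, 0.937, 0.35, -0.001]
ft_force: [-0.2, 0.7, 0.7]
finger_gap: 0.0319
gripper_force: 0.0
t r th F grip tz gap [ 3.6525e+01  1.6100e-01  8.3700e-01  1.7000e-02  0.0000e+00 -1.1000e-02
  3.2000e-02] Fs [-0.6  0.1  0.8  1.1 -0.6 -0.6] [0. 0. 0. 0. 0. 0.]
```

```bash
python3 -m inch '[{"claw":130,"offset":[0,0,0],"twist":[0,0,0]},{"claw":130,"offset":[0,0,0],"twist":[0,0,0]},{"claw":130,"offset":[0,0,0],"twist":[0,0,0]},{"claw":130,"offset":[0,0,-0.01],"twist":[0,0,0]},{"claw":130,"offset":[0,0,-0.03],"twist":[0,0,0]},{"claw":130,"offset":[0,0,-0.06],"twist":[0,0,0]},{"claw":130,"offset":[0,0,-0.1],"twist":[0,0,0]},{"claw":130,"offset":[-0.03,0,-0.14],"twist":[0,0,0]}]';python3 -m inch '[{"claw":130,"offset":[-0.04,0,0],"twist":[0,0,0]},{"claw":130,"offset":[-0.08,0,0],"twist":[0,0,0]},{"claw":130,"offset":[-0.08,0,0],"twist":[0,0,0]},{"claw":130,"offset":[-0.08,0,0],"twist":[0,0,0]},{"claw":130,"offset":[-0.08,0,0],"twist":[0,0,0]},{"claw":130,"offset":[-0.08,0,0],"twist":[0,0,0]},{"claw":130,"offset":[-0.08,0,0],"twist":[0,0,0]},{"claw":130,"offset":[-0.08,0,0],"twist":[0,0,0]}]'; python3 - <<'E'
from h import *
M=T();t=manip.get_image("top");w=manip.get_image("wrist")
for p,st in blobs(t,(105,120,60),(125,255,255),(250,170,350,260),2)[0]:
    v=plane("top",p,.065)[:2]-[.583,.1415];print("theta",np.arctan2(-v[0],-v[1]).round(3),np.hypot(*v).round(3))
a=cv2.resize(t[150:290,225:485],(780,420),interpolation=cv2.INTER_CUBIC)
cv2.imwrite("pics/h2.png",a[:,:,::-1])
E
```

```text
time: 37.5
eef_pos: [0.4426, 0.0147, 0.201]
eef_rot: [0.0, 0.937, 0.35, 0.001]
ft_force: [0.9, 0.2, 0.8]
finger_gap: 0.042
gripper_force: 0.0
time: 38.3
eef_pos: [0.3809, -0.038, 0.1982]
eef_rot: [-0.0, 0.937, 0.35, -0.0]
ft_force: [-0.2, 0.3, 0.3]
finger_gap: 0.042
gripper_force: 0.0
theta 0.824 0.11
theta 0.813 0.205
```

View pics/h2.png

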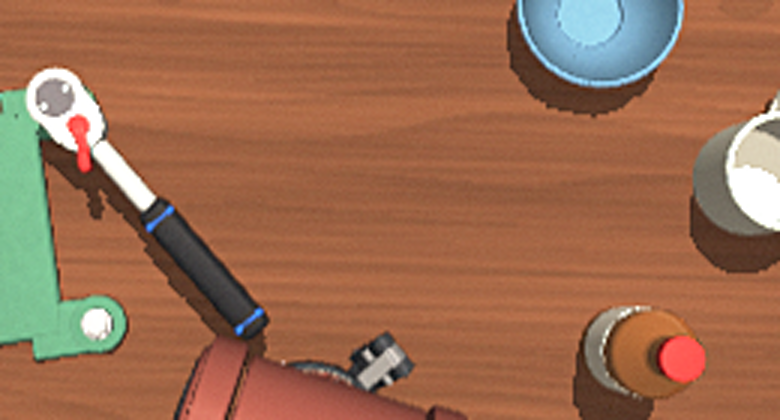

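The handle rests at 0.82 rad with the tab at (83,160) on the tighten side. The bystanders haven't moved and the gripper is clear.

```bash
python3 -c "
from bench import manip
print(manip.job_done())"
```

```text
the job is handed in; nothing more can be done
None
```

I flipped the selector to tighten, pulled the bolt up firm at about 10 N, and left the ratchet standing on it with the bystanders untouched; on the first release the handle clicked back, so I pulled it to about 10 N a second time, let go gently and handed the job in at about 38 s.

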